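Unload a drilled link from the drill jig down its chute

ROBOT

A 6-joint arm with a two-finger parallel gripper is mounted at the origin on a cart in front of the work surface, level with it; the furniture and walls round the work are solid. World frame = base frame: x ahead of the robot, y to its left, z up, the work surface at z = 0. Lengths are in m, angles in rad, forces in N, time in s.
With the tool pointing down it reaches from about 0.275 to 0.875 m from the base axis. Payload 12.5 kg.
Tool frame: the origin (TCP) lies at the very end of the fingers, on their centre line; the grasp point (between the pads) lies 19 mm behind it; x points along the fingers, y is the direction in which the jaws open and shut, and the axes are right-handed (so a half turn about x gives the same grasp; the last joint's range is limited). The gripper opens to 85 mm and grips with 20 to 120 N. Pads are 22 mm wide; open, the fingers measure 114 mm over their backs; the gripper's body (76 mm by 85 mm) begins 54 mm behind the grasp point. The pads swing forward as they close: fully open they stand 13 mm farther back than shut.
Start: joints at [-1.304, 0.351, 1.652, -0, 1.139, -0.085], TCP at [0.19, -0.516, 0.231] pointing down, gripper open.
Joint ranges: [-2.75, 2.75], [-0.79, 2.1], [0.01, 2.65], [-1.57, 4.71], [0.07, 3.14], [-2.87, 2.87]. Speed limits (rad/s): [2.22, 2.22, 2.79, 3.14, 3.14, 3.14].

INTERFACE

Orientations are given as a 3x3 rotation matrix whose columns are the frame's x, y, z axes.
In Python, from bench import manip gives the robot as it stands. Calls block until the motion is done:
- manip.move_ptp(position, orientation): joint-space move of the TCP to a pose.
- manip.move_l(position, attitude=None, max_speed=0.15): straight line of the TCP; attitude=None keeps the orientation; max_speed is the mean speed in m/s.
- manip.move_j(angles): joint-space move.
- manip.set_gripper(opening, effort=None): opening from 0.0 (shut) to 1.0 (fully open); effort is the grip in N (None keeps the last); returns when the fingers have stopped.
- manip.dwell(seconds).
- manip.inverse_kinematics(position, orientation): joint angles nearest the present ones, or None.
- manip.grab_frame(name): name is "side" or "top" or "wrist"; returns (picture, depth): 480x640x3 uint8, red, green, blue; 480x640 float32, m along the optical axis (not along the pixel's ray), 0 where there is no reading.
- manip.get_calibration(name): a dict with "camera_matrix" (3x3 intrinsics, pixels), "R" (3x3) and "t" (3): a world point X has camera coordinates R X + t. Camera axes: x right, y down, z forward; pixel columns grow to the right and rows downward; lengths in m; the calibration is good to about 2 mm. A picture is of the moment at which its call begins: read the wrist's pose just before it. get_calibration takes no time and is no camera call; for the wrist camera it gives the pose at the moment of the call.
A pose or a line that the arm cannot do raises manip.Unreachable and nothing moves.
- manip.sign_off(): hands the job in, once; it reports no verdict.
Trained networks look in the newest picture that a camera, given by its name, has taken for a name from the list of things; names that differ only in an ending like _2 or _b are one class to them, and where a whole thing is asked for, a point or a joint stands for the part that bears it (a point fixed in the world has none). Each returns a list of dicts, best first, with "confidence" (0 to 1); they miss things now and then, are a little off and sometimes report something else, mostly with a low value. They report only what shows in the picture. A call takes as long as a camera call. They do not tell look-alikes from the thing itself.
- manip.look_for(camera, name): "at" ([x, y, z] in m, in world coordinates, good to about 4 mm: the middle of the surface that is visible of it).
Readings, each from a call of its own:
- manip.current_time(): time.
- manip.current_qpos(): joint angles.
- manip.current_joint_vel(): joint speeds.
- manip.current_joint_torque(): joint torques, N m.
- manip.current_ee_pos(): TCP position.
- manip.current_tcp_rot(): TCP orientation.
- manip.current_force(): force on the tool from outside, world axes, zero at the start.
- manip.current_ft_torque(): the same for the moment, N m.
- manip.current_grip_width(): opening from 0.0 (shut) to 1.0 (fully open).
Only numpy, scipy, OpenCV 4.12 (cv2) and the standard library are available. Lean on these libraries where they do the work, as an engineer would, in place of code of your own. Each camera call takes 0.05 s, during which the arm holds its last target.

TASK

The steel link lying in the nest of the drill jig is finished. Swing the jig's keeper clear of the nest, slide the link along the nest past its spring plunger and push it off the ledge so that it drops into the chute and runs down into the bin; do not lift it out. Its ground face marks easily, so never bear on it with more than 25 N, and leave the other things on the bench where they are.

Things in the scene. Friction and masses are not known exactly. Their poses are not given: they have to be found in the camera images.
- fixture: Drill jig with chute and bin, one fixed piece of grey painted and bare steel. Origin on the bench top under the middle of the nest; +x is the way the link slides off (to chute and bin), y across, z up. Its table is at z = 150 mm, 124 mm wide, and ends at the ledge, x = 60 mm. Two rails 5 mm high on it, x = -40 to 58 mm, guide the link: inner faces at y = -22.5 and +23.5 mm.
- rear_stop (a point): Foot of the rear stop's front face, on the table (fixture x = -41.5, y = 0 mm). The stop is a block 50 mm wide and 14 mm high that stands close behind the link and reaches 20 mm to the rear.
- plunger (a joint): Spring plunger in the +y rail at fixture x = -15 mm; travel in m: 0 = resting on the link, -0.0015 = sprung out once the link's rear end has gone by (25 mm of slide). Until then it presses the link on the other rail with about 5 N, so the link resists sliding. Friction steel on steel: about 0.25. All is rigid: 0.1 mm of fingertip travel changes the press by 1 to 2 N; 10 to 16 N draws the link.
- link_centre (a point): Centre (half-way up) of the link to unload: a flat bare steel plate 80 x 44 x 6 mm, a 12 mm hole near each end, about 160 g, long side along its x. It lies flat in the nest, 1 mm proud of the rails, its rear end about 1 mm from the rear stop: no room to grip it or get behind it until it is drawn forward by pressing on its face. Past the ledge by half its length it tips over.
- ledge_edge (a point): Middle of the ledge's edge, at the height of the jig's table (fixture x = 60, y = 0, z = 150 mm).
- chute_top (a point): Middle of the upper end of the chute's floor, 14 mm below the ledge (fixture x = 62, z = 136 mm). The chute is 70 mm wide inside, with 25 mm side walls, and falls at about 40 degrees along fixture +x to the bin's near wall (x = 186 mm, z = 34 mm).
- keeper (a joint): Swing keeper's angle, rad: 0 = shut, its strap across the nest over the link's front end with a lip down in front of it; grows anticlockwise seen from above (towards the chute) about an upright pivot at fixture x = 41, y = 48 mm, to a stop at 1.9. It starts within 0.08 of shut, stays where it is left, and is clear of the link from about 1.2. Turning it takes 1 to 2 N at the knob.
- bin_floor (a point): Middle of the inner floor of the open sheet-steel bin (fixture x = 252 mm, z = 8 mm), 140 mm (fixture x) by 124 mm (y) inside; walls 42 mm above the floor, 50 mm at the far end, 20 mm at the chute. A finished link of the same shape already lies in it, at the far end; the new one may come to lie on it.
- keeper_knob (a point): Grip point of the keeper's black knob, 22 mm in diameter, standing up from the strap's free end, 90 mm from the pivot. The point is on its axis, 37 mm above the jig's table; the knob's top is 11 mm higher, the strap's top 25 mm lower (strap 13 mm wide here).
- oil_can: Red oil can, 68 x 76 x 187 mm, a bystander; origin under it.
- caliper: Vernier caliper lying flat, 80 x 225 x 8 mm, a bystander; origin under its middle.
- v_block: Steel vee block, 60 x 50 x 40 mm, a bystander; origin under it.
- centre_punch: Centre punch lying on the bench, 12 x 127 x 11 mm, a bystander; origin under its middle.
- bolt_m12: Hexagon bolt lying on the bench, 20 x 58 x 18 mm, a bystander; origin under its middle.
There are look-alikes about, which are no part of the job. What is shaped like the part that bears link_centre but green or red is not meant.

How it is judged:
By the outcome, as a careful person would: the job done as asked, in the order asked, and still so for the second after the job is handed in, with the robot touching nothing.
It also fails if it takes over 64 s, if anything falls off the work surface, if the arm or the gripper's body presses on something with over 40 N, if the wrist force passes 120 N, or if a joint passes its speed limit or range.

## Working session

There is one attempt and no reset: what is moved stays moved. The work goes in short steps, each a Python script; the robot and the scene stay as the last script left them, time stands still between calls to the robot, and variables do not carry over. Pictures are saved under pics/ and viewed, and the job is handed in when it is done.

```bash
mkdir -p pics; ls
cat > t.py <<'E'
from bench import manip
import cv2, numpy as np
for n in ("side","top","wrist"):
    p,d=manip.grab_frame(n); cv2.imwrite(f"pics/a_{n}.png",p[:,:,::-1]); np.save(f"d_{n}.npy",d)
    c=manip.get_calibration(n); np.savez(f"c_{n}.npz",**c); print(n,np.round(c["camera_matrix"],1).tolist(),np.round(-c["R"].T@c["t"],3))
    if n!="wrist":
        for k in ("fixture","link_centre","keeper_knob","keeper","ledge_edge","chute_top","bin_floor","rear_stop","plunger"):
            try: r=manip.look_for(n,k)
            except Exception as e: print(k,e); continue
            for q in r[:3]: print(n,k,np.round(q["at"],4),round(q["confidence"],2))
print(manip.current_time())
E
python3 t.py
```

```text
pics
side [[491.6, 0.0, 317.7], [0.0, 491.6, 231.7], [0.0, 0.0, 1.0]] [-0.109  1.045  0.656]
side fixture [0.489  0.1098 0.0628] 0.68
side link_centre [ 0.3877 -0.0078  0.0028] 0.81
side link_centre [0.3739 0.1744 0.0065] 0.77
side link_centre [0.5176 0.1077 0.1595] 0.57
side keeper_knob [0.497  0.0707 0.1642] 0.54
side keeper [0.4926 0.0728 0.1566] 0.74
side ledge_edge [0.484  0.1178 0.062 ] 0.55
side chute_top [0.4894 0.1148 0.0585] 0.95
side bin_floor [0.4864 0.1184 0.0593] 0.58
side rear_stop [0.4848 0.1201 0.0562] 0.73
top [[495.9, 0.0, 318.6], [0.0, 495.9, 242.6], [0.0, 0.0, 1.0]] [ 0.418 -0.041  1.36 ]
top fixture [ 5.162e-01 -2.000e-04  8.720e-02] 0.69
top link_centre [ 0.5039 -0.2955  0.0068] 0.7
top link_centre [0.3737 0.1756 0.0079] 0.58
top keeper_knob [0.5243 0.0599 0.1637] 0.64
top keeper [0.5194 0.0646 0.1614] 0.79
top keeper [0.5137 0.0018 0.0913] 0.18
top ledge_edge [ 0.5187 -0.0006  0.0888] 0.89
top chute_top [ 0.5175 -0.001   0.085 ] 0.7
top bin_floor [0.5146 0.0014 0.0871] 0.65
top bin_floor [0.5789 0.3163 0.03  ] 0.57
top rear_stop [ 0.5159 -0.0036  0.0858] 0.8
wrist [[399.2, 0.0, 326.2], [0.0, 399.2, 234.9], [0.0, 0.0, 1.0]] [ 0.258 -0.492  0.374]
1.05
```

View pics/a_top.png

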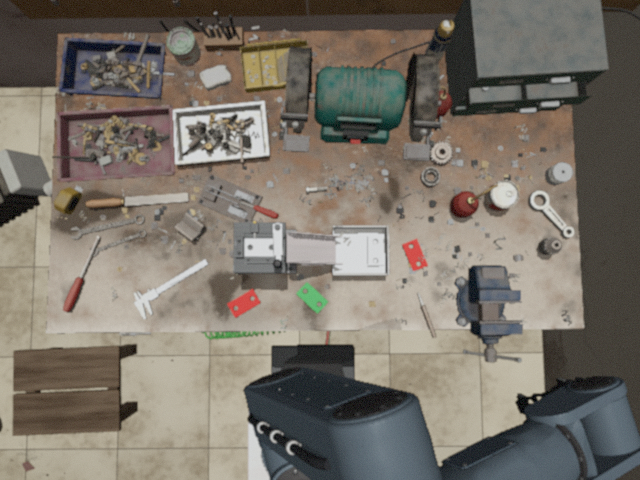

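View pics/a_side.png

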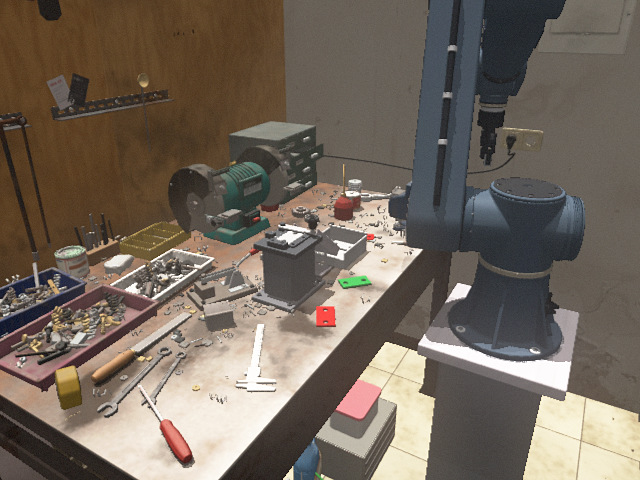

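Run:
```python
import cv2
p=cv2.imread("pics/a_top.png")[150:300,240:400]; cv2.imwrite("pics/a_topz.png",cv2.resize(p,(640,600),interpolation=cv2.INTER_CUBIC))
```

```text
(no output)
```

View pics/a_topz.png

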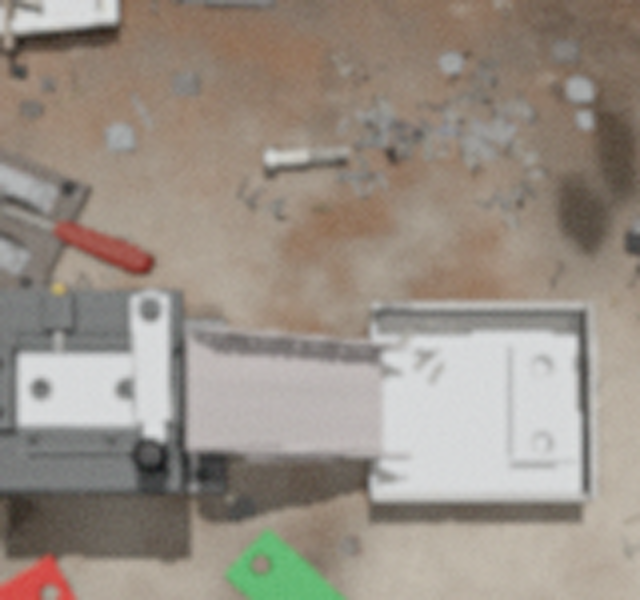

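The bare-steel link sits in the jig's nest, at top-image px (262,248). The look-alikes are red at (244,303) and (415,255) and green at (312,298). Another bare link lies in the bin at (375,248), already finished. The jig's +x runs to the image's right, which is world −y. Next I'll fit the jig's pose from depth and take a wrist view.

```bash
cat > h.py <<'E'
import numpy as np, cv2
def cloud(d,c):
    K=c["camera_matrix"];v,u=np.mgrid[:480,:640]
    P=np.stack([(u-K[0,2])/K[0,0]*d,(v-K[1,2])/K[1,1]*d,d],-1)
    return (P-c["t"])@c["R"]
def proj(X,c):
    p=c["R"]@np.asarray(X)+c["t"]; p=c["camera_matrix"]@p; return p[:2]/p[2]
E
python3 - <<'E'
from h import *
d=np.load("d_top.npy");c=np.load("c_top.npz");W=cloud(d,c)
m=(d>0)&(W[...,2]>.14)&(W[...,2]<.175)&(abs(W[...,0]-.5)<.12)&(abs(W[...,1]-.05)<.15)
print(m.sum(),np.median(W[m][:,2]))
print(cv2.minAreaRect((W[m][:,:2]*1000).astype(np.float32)))
# bin rim
m2=(d>0)&(W[...,2]>.04)&(W[...,2]<.065)&(abs(W[...,0]-.41)<.15)&(W[...,1]<-.03)&(W[...,1]>-.27)
print(m2.sum(),cv2.minAreaRect((W[m2][:,:2]*1000).astype(np.float32)))
c=np.load("c_wrist.npz");print(np.round(c["R"],3).tolist())
E
```

```text
2657 0.15336128349877268
((517.6072998046875, 90.40985107421875), (169.7838592529297, 123.99799346923828), 89.52336120605469)
500 ((505.3929748535156, -127.18744659423828), (182.54635620117188, 108.343505859375), 89.52572631835938)
[[0.345, -0.939, -0.0], [-0.899, -0.33, 0.289], [-0.271, -0.099, -0.957]]
```

```bash
cat >> h.py <<'E'
def down(a):
    x=np.array([0,0,-1.]);y=np.array([np.cos(a),np.sin(a),0]);return np.stack([x,y,np.cross(x,y)],1)
E
python3 - <<'E'
from h import *
from bench import manip
R=manip.current_tcp_rot();p=np.array(manip.current_ee_pos());print(np.round(R,3).tolist(),manip.current_force())
c=manip.get_calibration("wrist");C=-c["R"].T@c["t"];print("cam in tool",np.round(R.T@(C-p),4),"optical axis in tool",np.round(R.T@c["R"][2],3))
for a in (-135,-90,-45,-10,0,45,90,135,170,180):
    for q in ((.475,.067,.2),(.53,.11,.16),(.55,-.03,.2)):
        s=manip.inverse_kinematics(q,down(np.radians(a)));print(a,q,None if s is None else np.round(s,2))
E
```

```text
[[0.0, 0.345, -0.939], [-0.0, -0.939, -0.345], [-1.0, 0.0, 0.0]] [0.10215086 0.78366137 0.21356959]
cam in tool [-0.1427  0.0003 -0.0725] optical axis in tool [ 0.957 -0.     0.289]
-135 (0.475, 0.067, 0.2) [ 0.04  0.26  1.86 -0.    1.02  2.4 ]
-135 (0.53, 0.11, 0.16) [ 0.12  0.42  1.74 -0.    0.98  2.47]
-135 (0.55, -0.03, 0.2) [-0.14  0.39  1.68 -0.    1.07  2.22]
-90 (0.475, 0.067, 0.2) [ 0.04  0.26  1.86 -0.    1.02  1.61]
-90 (0.53, 0.11, 0.16) [ 0.12  0.42  1.74 -0.    0.98  1.69]
-90 (0.55, -0.03, 0.2) [-0.14  0.39  1.68 -0.    1.07  1.43]
-45 (0.475, 0.067, 0.2) [ 0.04  0.26  1.86 -0.    1.02  0.83]
-45 (0.53, 0.11, 0.16) [ 0.12  0.42  1.74 -0.    0.98  0.9 ]
-45 (0.55, -0.03, 0.2) [-0.14  0.39  1.68 -0.    1.07  0.65]
-10 (0.475, 0.067, 0.2) [ 0.04  0.26  1.86 -0.    1.02  0.22]
-10 (0.53, 0.11, 0.16) [ 0.12  0.42  1.74 -0.    0.98  0.29]
-10 (0.55, -0.03, 0.2) [-0.14  0.39  1.68 -0.    1.07  0.04]
0 (0.475, 0.067, 0.2) [ 0.04  0.26  1.86 -0.    1.02  0.04]
0 (0.53, 0.11, 0.16) [ 0.12  0.42  1.74 -0.    0.98  0.12]
0 (0.55, -0.03, 0.2) [-0.14  0.39  1.68 -0.    1.07 -0.14]
45 (0.475, 0.067, 0.2) [ 0.04  0.26  1.86 -0.    1.02 -0.74]
45 (0.53, 0.11, 0.16) [ 0.12  0.42  1.74 -0.    0.98 -0.67]
45 (0.55, -0.03, 0.2) [-0.14  0.39  1.68 -0.    1.07 -0.92]
90 (0.475, 0.067, 0.2) [ 0.04  0.26  1.86 -0.    1.02 -1.53]
90 (0.53, 0.11, 0.16) [ 0.12  0.42  1.74 -0.    0.98 -1.45]
90 (0.55, -0.03, 0.2) [-0.14  0.39  1.68 -0.    1.07 -1.71]
135 (0.475, 0.067, 0.2) [ 0.04  0.26  1.86 -0.    1.02 -2.31]
135 (0.53, 0.11, 0.16) [ 0.12  0.42  1.74 -0.    0.98 -2.24]
135 (0.55, -0.03, 0.2) [-0.14  0.39  1.68 -0.    1.07 -2.5 ]
170 (0.475, 0.067, 0.2) None
170 (0.53, 0.11, 0.16) [ 0.12  0.42  1.74 -0.    0.98 -2.85]
170 (0.55, -0.03, 0.2) None
180 (0.475, 0.067, 0.2) None
180 (0.53, 0.11, 0.16) None
180 (0.55, -0.03, 0.2) None
```

Run:
```python
from h import *
from bench import manip
manip.set_gripper(0.5,20)
manip.move_ptp((.51,.085,.29),down(-np.pi/2))
c=manip.get_calibration("wrist")
p,d=manip.grab_frame("wrist"); cv2.imwrite("pics/b_wrist.png",p[:,:,::-1]); np.save("d_b.npy",d); np.savez("c_b.npz",**c)
for k in ("link_centre","keeper_knob","keeper","ledge_edge","rear_stop","plunger"):
    for q in manip.look_for("wrist",k)[:3]: print(k,np.round(q["at"],4),round(q["confidence"],2))
print(manip.current_time(),manip.current_grip_width(),manip.current_ee_pos(),manip.current_force())
```

```text
link_centre [ 0.3956 -0.0181  0.0035] 0.9
link_centre [0.3788 0.1827 0.0084] 0.66
link_centre [0.5184 0.111  0.1566] 0.57
keeper_knob [0.5235 0.061  0.1612] 0.74
keeper [0.5189 0.0638 0.1651] 0.69
ledge_edge [0.5211 0.0241 0.1226] 0.92
ledge_edge [0.5812 0.309  0.0297] 0.34
ledge_edge [0.5483 0.1178 0.1516] 0.24
rear_stop [0.5196 0.0291 0.1261] 0.68
rear_stop [ 0.6867 -0.0176  0.0097] 0.61
plunger [0.5453 0.1159 0.1569] 0.5
4.325 0.49780460291566886 [0.51004148 0.08481603 0.28999748] [-0.01025885  0.5819368   0.75799745]
```

View pics/b_wrist.png

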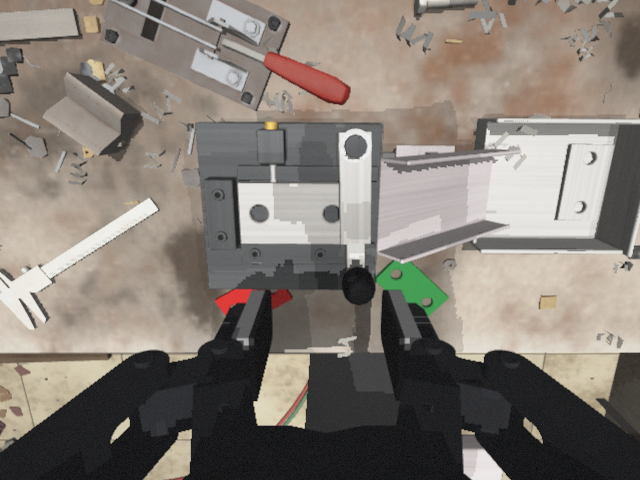

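The wrist view shows the bare link at px (290,213), with its holes at (259,213) and (331,213). The strap's pivot is at (355,147), the black knob near (358,283) and the ledge at column ~380. Red and green look-alikes lie on the bench below. Next I'll fit the positions.

```bash
python3 - <<'E'
from h import *
d=np.load("d_b.npy");c=dict(np.load("c_b.npz"));W=cloud(d,c)
img=cv2.imread("pics/b_wrist.png")
z=W[...,2]
reg=np.zeros((480,640),bool);reg[110:292,185:392]=1
m=reg&(d>0)&(abs(z-.15)<.012)
print("table z med",np.median(z[m&(abs(z-.15)<.003)]))
cn=cv2.connectedComponentsWithStats(m.astype(np.uint8));i=1+np.argmax(cn[2][1:,4]);mm=cn[1]==i
P=W[mm]; print("rect",cv2.minAreaRect((P[:,:2]*1000).astype(np.float32)))
for q in (1,99): print(q,np.percentile(P,q,axis=0))
# link: bright at z~.156
g=img.min(2);ml=reg&(g>150)&(abs(z-.156)<.004)
ml=cv2.morphologyEx(ml.astype(np.uint8),cv2.MORPH_OPEN,np.ones((3,3)))
n,lab,st,ce=cv2.connectedComponentsWithStats(ml)
for i in range(1,n):
    if st[i,4]>300:
        Q=W[lab==i]; print("bright",st[i],ce[i],np.median(Q[:,2]),cv2.minAreaRect((Q[:,:2]*1000).astype(np.float32)))
# knob: high points
mk=(d>0)&(z>.185)&(z<.21)&reg
mk2=np.zeros_like(mk);mk2[255:310,335:385]=1
mk=(d>0)&(z>.18)&(z<.21)&mk2
Q=W[mk];print("knob",mk.sum(),Q.mean(0),np.median(Q[:,2]),cv2.minEnclosingCircle((Q[:,:2]*1000).astype(np.float32)))
mt=mk&(z>np.median(Q[:,2])-.003);Q=W[mt];print(len(Q),Q.mean(0),Q.min(0),Q.max(0))
E
python3 - <<'E'
import cv2
p=cv2.imread("pics/b_wrist.png")[110:310,185:395]; cv2.imwrite("pics/b_z.png",cv2.resize(p,(630,600),interpolation=cv2.INTER_CUBIC))
E
```

```text
table z med 0.15004103375401137
rect ((516.050537109375, 109.9385757446289), (128.24159240722656, 125.09650421142578), 89.69667053222656)
1 [0.45566341 0.04706265 0.14854911]
99 [0.57715604 0.17267963 0.16146755]
bright [ 238  183  102   61 5446] [288.33345575 213.14818215] 0.15605408384952824 ((514.7513427734375, 110.15522003173828), (71.5444564819336, 44.85627746582031), 89.76514434814453)
knob 1000 [0.47690965 0.06303689 0.194868  ] 0.197136687001759 ((474.0630187988281, 62.53254318237305), 10.81583023071289)
707 [0.47510989 0.06271504 0.19763543] [0.46375536 0.05261002 0.19414261] [0.48437211 0.07284679 0.20027344]
```

View pics/b_z.png

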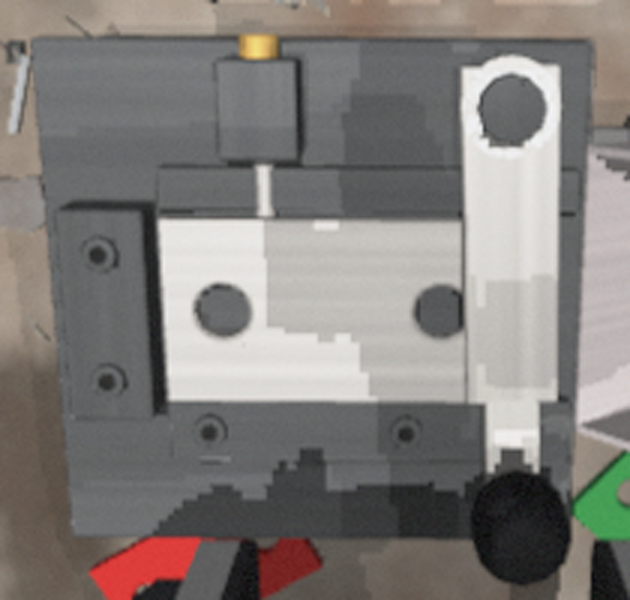

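Everything agrees: link top 156 mm, table 150 mm, and the nest origin is about (0.515, 0.106), yaw −90.3°. The knob is within 2 mm of where it should be, so θ≈0.03. Next I'll grip the knob and swing it.

```bash
cat >> h.py <<'E'
PHI=np.radians(-90.3);O=np.array([.515,.106])
FX=np.array([np.cos(PHI),np.sin(PHI)]);FY=np.array([-FX[1],FX[0]])
def fw(x,y,z): return np.append(O+(FX*x+FY*y)/1000,z/1000)
def wf(p): v=(np.asarray(p)[:2]-O)*1000; return np.round([v@FX,v@FY,p[2]*1000],2)
def knob(t,z): return fw(41+90*np.sin(t),48-90*np.cos(t),z)
E
python3 - <<'E'
from h import *
from bench import manip
k=np.array([.4741,.0628]);f=wf([*k,0]);t0=np.arctan2(f[0]-41,48-f[1]);print(f,t0)
manip.move_ptp((*k,.235),down(PHI+t0))
f0=np.array(manip.current_force())
for z in (.200,.185,.170):
    manip.move_l((*k,z),max_speed=.08); F=np.array(manip.current_force())-f0; print(z,F.round(2))
    if abs(F).max()>5: raise SystemExit
manip.set_gripper(0,20)
print(manip.current_grip_width(),np.array(manip.current_force())-f0,manip.current_time())
p,d=manip.grab_frame("wrist"); cv2.imwrite("pics/c_wrist.png",p[:,:,::-1])
E
```

```text
[ 43.41 -40.67   0.  ] 0.027172739634430502
0.2 [-0.86  0.17  1.01]
0.185 [-0.76  0.32 -0.03]
0.17 [-1.09 -0.16 -0.47]
0.24533003346986054 [-1.97487947  0.19327501  3.22799982] 6.275
```

View pics/c_wrist.png

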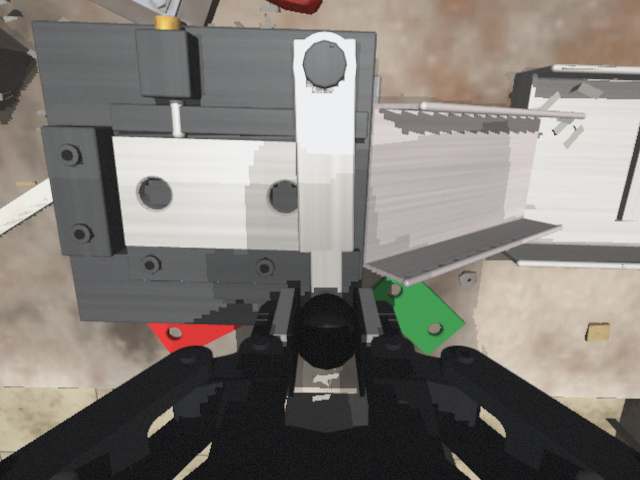

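The knob is held between the pads at (328,330), with the width reading 21 mm. Now I'll swing it along the arc.

Run:
```python
from h import *
from bench import manip
t0=.027
off=np.array(manip.current_ee_pos())[:2]-knob(t0,170)[:2]
print(off*1000)
off=off*0  # recomputed below with fading
p0=np.array(manip.current_ee_pos())[:2]-knob(t0,170)[:2]
for t in np.arange(.15,1.61,.145):
    w=knob(t,170); 
    manip.move_l(w+np.append(p0,0)*0,down(PHI+t),max_speed=.07)
    F=np.array(manip.current_force()); print(round(t,2),F.round(1),round(manip.current_grip_width(),3),manip.current_time())
    if np.abs(F).max()>20: print("STOP");break
```

```text
[1.53584972 0.03272299]
0.15 [ 6.8  0.3 -1.6] 0.246 6.6333
0.3 [ 6.4  2.4 -1.8] 0.241 6.9667
0.44 [ 8.3  2.8 -0.6] 0.244 7.3
0.58 [ 7.7  4.5 -1.9] 0.241 7.6333
0.73 [ 7.4  6.5 -1.2] 0.245 7.9667
0.88 [6.1 5.9 0.4] 0.24 8.3
1.02 [4.5 7.3 2. ] 0.242 8.6333
1.16 [3.8 7.8 2.3] 0.244 8.9667
1.31 [2.9 7.1 2.9] 0.241 9.3
1.45 [1.9 6.2 4.4] 0.243 9.6333
1.6 [1.3 5.  5. ] 0.244 9.9667
```

Run:
```python
from h import *
from bench import manip
manip.set_gripper(.45)
p=np.array(manip.current_ee_pos()); 
manip.move_l((p[0],p[1],.26),max_speed=.1)
manip.set_gripper(0)
manip.move_ptp(fw(0,0,270),down(PHI+np.pi/2))
manip.dwell(.2)
c=manip.get_calibration("wrist")
p,d=manip.grab_frame("wrist"); cv2.imwrite("pics/d_wrist.png",p[:,:,::-1]); np.save("d_d.npy",d); np.savez("c_d.npz",**c)
print(np.array(manip.current_force()),manip.current_time(),manip.current_grip_width(),manip.current_ee_pos())
```

```text
[-0.49285414 -0.01512135  0.52934159] 12.65 -0.0009561345998535823 [0.51533492 0.10520401 0.26981504]
```

View pics/d_wrist.png

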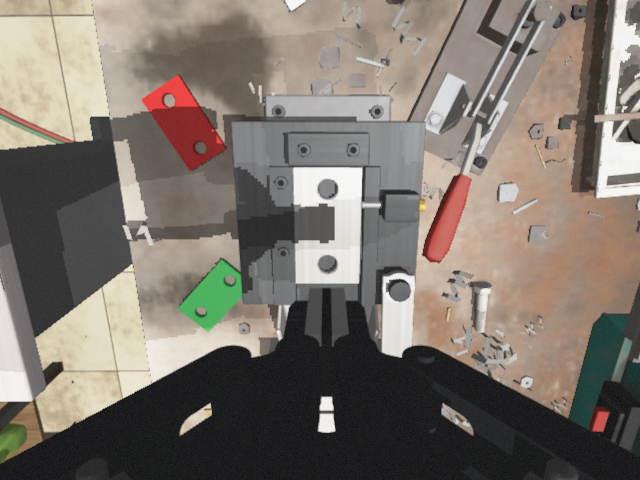

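The keeper is clear: the strap now runs along the chute side, with its pivot at (400,290). The link is fully exposed at (327,225) and has not moved. Next I'll press at its middle, between the holes, under force feedback.

```bash
cat >> h.py <<'E'
def force(m,n=4):
    a=[]
    for _ in range(n): m.dwell(.02); a.append(m.current_force())
    return np.mean(a,0)
E
python3 - <<'E'
from h import *
from bench import manip
d=np.load("d_d.npy");c=dict(np.load("c_d.npz"));W=cloud(d,c);img=cv2.imread("pics/d_wrist.png")
m=np.zeros((480,640),bool);m[160:285,285:368]=1
m&=(d>0)&(abs(W[...,2]-.156)<.004)&(img.min(2)>140)
Q=W[m];F=(Q[:,:2]-O)*1000@np.stack([FX,FY],1);print("link fixture",np.percentile(F,[.5,99.5],axis=0).round(1),np.median(Q[:,2]))
manip.move_l(fw(-1,-.5,166),max_speed=.12); manip.dwell(.2)
f0=force(manip,8);np.save("f0.npy",f0);print("f0",f0)
z=160;manip.move_l(fw(-1,-.5,z),max_speed=.03)
step=.4
while z>153:
    f=force(manip,3)-f0
    if f[2]>1: step=.1
    if f[2]>10: break
    z-=step; manip.move_l(fw(-1,-.5,z),max_speed=.01)
print(z,(force(manip,6)-f0).round(2),wf(manip.current_ee_pos()),manip.current_time())
E
```

```text
link fixture [[-40.  -22.2]
 [ 39.5  23. ]] 0.15601058371575194
f0 [ 0.21622362 -0.06028915  0.43190345]
155.39999999999998 [-3.26 -0.72  9.99] [ -1.02  -0.38 156.04] 19.3
```

```bash
cat > drag.py <<'E'
from h import *
from bench import manip
import sys
x,x1,z,T=map(float,sys.argv[1:5]); y=-.5
f0=np.load("f0.npy")
f=force(manip,3)-f0
while f[2]<T-1:
    z-=np.clip((T-f[2])*.05,.03,.1); manip.move_l(fw(x,y,z),max_speed=.01); f=force(manip,3)-f0
print("start",f.round(1),z)
mx=0
while x<x1-.01:
    e=T-f[2]; z-=np.clip(e*.04,-.12,.08)
    x=min(x+1.5,x1); manip.move_l(fw(x,y,z),max_speed=.02); f=force(manip,2)-f0; mx=max(mx,f[2])
    print(round(x,1),round(z,2),f.round(1))
    if f[2]>20 or np.hypot(*f[:2])>18: print("STOP");break
print(mx,wf(manip.current_ee_pos()),manip.current_time())
p,d=manip.grab_frame("wrist"); cv2.imwrite(sys.argv[5],p[:,:,::-1])
E
python3 drag.py -1 8 155.4 13 pics/e1.png
```

```text
start [-4.3 -0.7 12.5] 155.2113716420239
0.5 155.19 [-3.1  2.6 10.1]
2.0 155.11 [-2.   2.5 10.8]
3.5 155.03 [-1.6  3.  11.9]
5.0 154.99 [-2.1  2.8 11. ]
6.5 154.91 [-1.5  3.5 11.6]
8.0 154.86 [-1.4  3.2 12.3]
12.302620354047217 [  7.46   0.33 156.01] 21.65
```

View pics/e1.png

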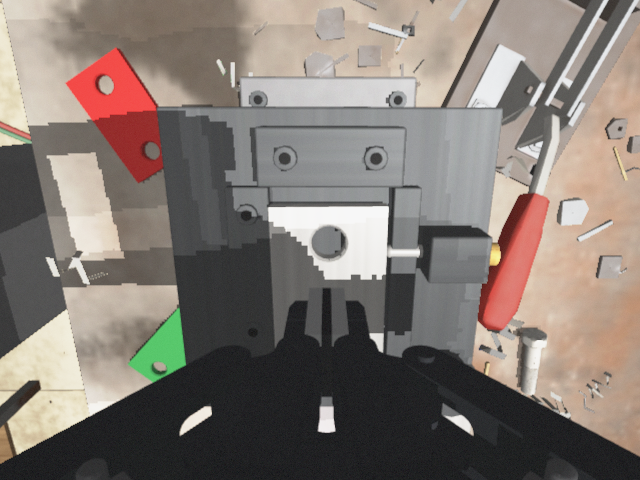

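```bash
cat >> h.py <<'E'
def rear(manip,save=None):
    c=manip.get_calibration("wrist");p,d=manip.grab_frame("wrist")
    if save: cv2.imwrite(save,p[:,:,::-1])
    W=cloud(d,c);F=(W[...,:2]-O)*1000@np.stack([FX,FY],1)
    g=p.min(2).astype(int)
    o=[]
    for yy in (-14,-11,11,14):
        sel=(d>0)&(abs(F[...,1]-yy)<1)&(W[...,2]>.1545)&(W[...,2]<.159)&(F[...,0]>-41.2)&(F[...,0]<40)
        o.append(np.percentile(F[...,0][sel],1) if sel.sum()>5 else np.nan)
    return np.round(o,1)
E
python3 - <<'E'
from h import *
from bench import manip
print(rear(manip,"pics/e2.png"))
E
```

```text
[-33.2 -33.3 -33.4 -33.5]
```

The link is following: its rear end is at −33.3 mm, from about −40.5. I'll keep drawing it.

```bash
python3 drag.py 8 27.5 154.86 13.5 pics/e3.png
python3 - <<'E'
from h import *
from bench import manip
print(rear(manip,"pics/e4.png"),manip.current_time())
E
```

```text
start [-2.2  2.7 12.9] 154.77217730461834
9.5 154.75 [-2.3  3.6 13.1]
11.0 154.73 [-1.9  3.7 12.9]
12.5 154.71 [-1.   3.1 13.6]
14.0 154.71 [-0.7  3.9 12.6]
15.5 154.68 [-1.6  4.4 13.4]
17.0 154.67 [-1.2  3.9 13.3]
18.5 154.66 [-0.9  3.3 12.9]
20.0 154.64 [-1.2  3.5 13.5]
21.5 154.64 [-0.7  3.7 13. ]
23.0 154.62 [-1.3  3.6 12.6]
24.5 154.58 [-1.1  3.9 12.7]
26.0 154.55 [-0.5  3.5 13.7]
27.5 154.56 [-0.4  3.1 13.6]
13.70460976164254 [ 27.06   0.78 156.  ] 25.7833
[-14.3 -14.3 -14.7 -14.7] 25.8833
```

View pics/e3.png

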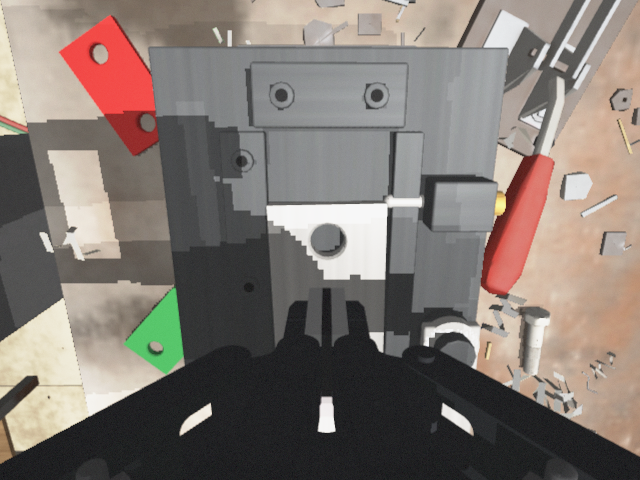

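```bash
python3 drag.py 27.5 41 154.56 13 pics/f1.png
python3 - <<'E'
from h import *
from bench import manip
print(rear(manip,"pics/f2.png"),manip.current_time())
manip.move_l(fw(41,-.5,175),max_speed=.1)
manip.dwell(.1);print(rear(manip,"pics/f3.png"),force(manip),manip.current_time())
E
```

```text
start [-0.8  3.  14.1] 154.56
29.0 154.6 [-0.4  2.6 12.8]
30.5 154.6 [-0.3  3.2 12.9]
32.0 154.59 [-0.1  3.  12.5]
33.5 154.57 [-0.3  3.  13.6]
35.0 154.6 [ 0.   3.2 13. ]
36.5 154.6 [-0.1  3.6 13.2]
38.0 154.61 [-0.1  2.5 13.1]
39.5 154.61 [-0.8  2.9 12.6]
41.0 154.6 [-0.3  2.1 13.3]
13.586814557525873 [ 40.6    0.81 156.02] 28.4833
[-0.8 -0.8 -1.4 -1.3] 28.5833
[-0.9 -1.  -1.1 -1.2] [-0.05275539  0.27046867 -0.31374584] 29.15
```

View pics/f3.png

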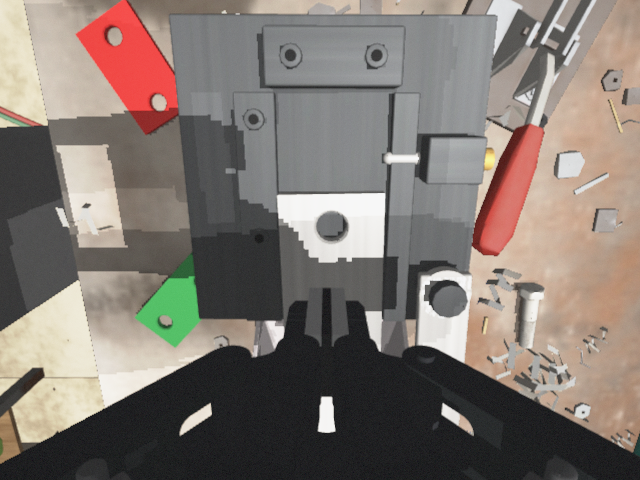

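The link's rear end is at −1 mm and past the plunger pin at (400,158), which has sprung out. The gap behind the link is about 40 mm, so I'll go in behind it and push.

Run:
```python
from h import *
from bench import manip
f0=np.load("f0.npy")
manip.move_l(fw(-21,-.5,175),max_speed=.12)
manip.move_l(fw(-21,-.5,160),max_speed=.08)
manip.move_l(fw(-21,-.5,152.3),max_speed=.03)
f=force(manip)-f0;print("down",f.round(1),wf(manip.current_ee_pos()),manip.current_time())
if f[2]>4: raise SystemExit
x=-21
while x<24:
    x+=3; manip.move_l(fw(x,-.5,152.3),max_speed=.03); f=force(manip,2)-f0
    print(x,f.round(1))
    if np.linalg.norm(f)>12: print("STOP");break
manip.dwell(.2)
print(manip.current_time())
p,d=manip.grab_frame("wrist"); cv2.imwrite("pics/g1.png",p[:,:,::-1])
```

```text
down [-0.5  0.3 -0.4] [-21.03  -0.46 152.38] 30.625
-18 [-1.1 -0.2 -0.6]
-15 [ 0.5 -0.5 -0.3]
-12 [-0.5 -0.1  0.2]
-9 [ 0.2  0.4 -0.4]
-6 [-0.3  0.  -0.5]
-3 [-0.   0.5  0.2]
0 [-0.9  0.1 -0.3]
3 [-0.4  0.1 -0.7]
6 [-0.1 -0.   0. ]
9 [-0.2 -1.  -0.2]
12 [-0.5  0.1 -0.7]
15 [-0.3  0.3 -0.3]
18 [-0.7  0.1 -0.6]
21 [-0.4 -0.3 -0.5]
24 [-0.1  0.2 -0.3]
35.075
```

View pics/g1.png

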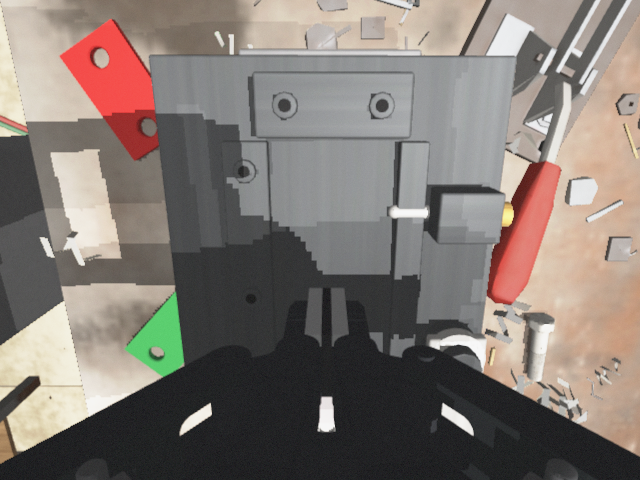

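The nest behind the finger is empty, so the link is ahead of the finger and hidden by it. I'll push on past the tipping point.

Run:
```python
from h import *
from bench import manip
f0=np.load("f0.npy")
x=24
while x<56:
    x+=4; manip.move_l(fw(x,-.5,152.3),max_speed=.04); f=force(manip,2)-f0
    print(x,f.round(1))
    if np.linalg.norm(f)>12: print("STOP");break
manip.dwell(.5)
p,d=manip.grab_frame("top"); cv2.imwrite("pics/h_top.png",cv2.resize(p[150:300,240:400,::-1],(640,600)))
p,d=manip.grab_frame("side"); cv2.imwrite("pics/h_side.png",cv2.resize(p[170:310,230:410,::-1],(771,600)))
print(manip.current_time())
```

```text
28 [-0.5  0.3 -0.4]
32 [-0.8 -0.1 -0.6]
36 [-0.5 -0.2 -0.1]
40 [-0.2 -0.1 -0.1]
44 [-0.4  0.1 -1.1]
48 [-0.5 -0.  -0.2]
52 [-0.2  0.5 -0.3]
56 [-0.2  0.1 -0.2]
37.9917
```

View pics/h_top.png

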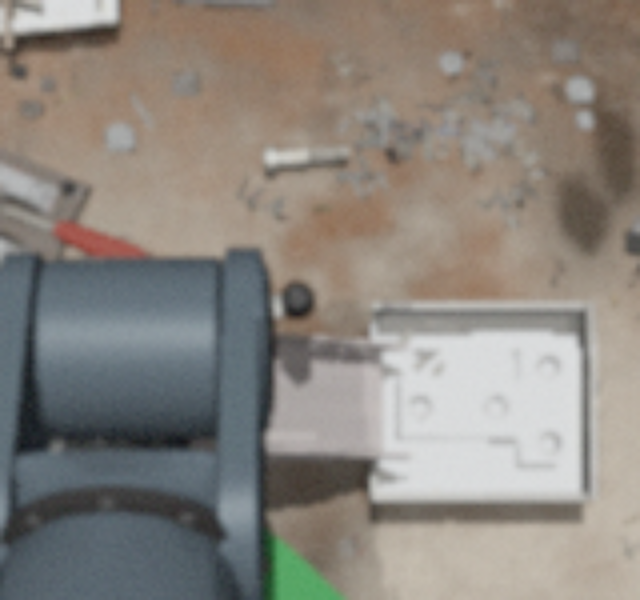

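View pics/h_side.png

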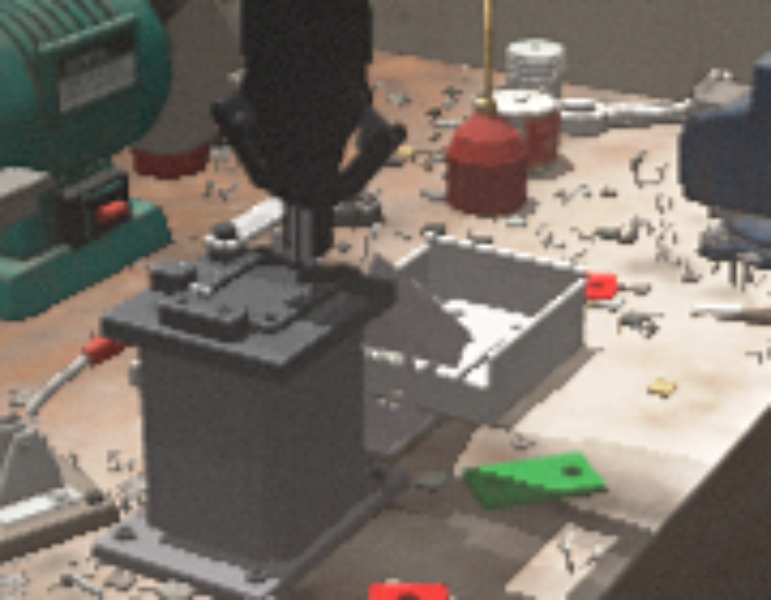

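The new link lies in the bin, with its holes at (420,407) and (497,407). The old link is at the far end. I'll retreat and check.

Run:
```python
from h import *
from bench import manip
manip.move_l(fw(56,-.5,260),max_speed=.15)
manip.move_ptp(fw(150,0,330),down(PHI+np.pi/2))
manip.dwell(.3)
c=manip.get_calibration("wrist");p,d=manip.grab_frame("wrist"); cv2.imwrite("pics/i_wrist.png",p[:,:,::-1])
q=[0.19,-0.516,0.3]
manip.move_j([-1.304, 0.351, 1.652, -0, 1.139, -0.085])
c=manip.get_calibration("top");p,d=manip.grab_frame("top"); cv2.imwrite("pics/i_top.png",p[:,:,::-1])
W=cloud(d,c);F=(W[...,:2]-O)*1000@np.stack([FX,FY],1)
for x in range(180,330,10):
    print(x,[int(round(1000*np.median(W[...,2][(abs(F[...,0]-x)<5)&(abs(F[...,1]-y)<5)]))) for y in range(-50,60,10)])
print(manip.current_time(),manip.current_force())
```

```text
180 [9, 9, 37, 37, 38, 39, 38, 38, 37, 70, 8]
190 [9, 7, 10, 10, 7, 6, 6, 9, 8, 41, 7]
200 [8, 8, 9, 13, 13, 13, 14, 11, 7, 11, 10]
210 [9, 8, 7, 15, 14, 10, 14, 13, 8, 13, 8]
220 [8, 6, 8, 12, 15, 14, 13, 12, 10, 12, 8]
230 [8, 7, 9, 12, 13, 13, 15, 14, 9, 8, 11]
240 [9, 5, 7, 14, 13, 15, 15, 13, 7, 7, 8]
250 [9, 6, 7, 13, 13, 13, 14, 14, 8, 6, 8]
260 [8, 6, 8, 12, 15, 8, 13, 13, 9, 7, 8]
270 [8, 8, 7, 12, 14, 15, 15, 13, 6, 8, 8]
280 [7, 9, 13, 13, 14, 13, 13, 15, 13, 11, 8]
290 [9, 9, 12, 13, 14, 15, 14, 14, 12, 11, 6]
300 [8, 7, 12, 13, 13, 15, 14, 13, 9, 10, 7]
310 [7, 7, 13, 15, 15, 13, 12, 11, 14, 13, 8]
320 [12, 33, 23, 21, 34, 19, 27, 34, 30, 21, 20]
41.8917 [ 0.59324601  0.4056866  -0.19623327]
```

View pics/i_wrist.png

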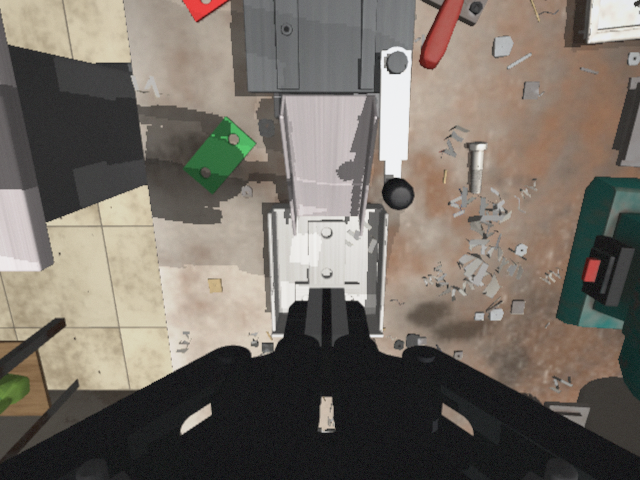

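View pics/i_top.png

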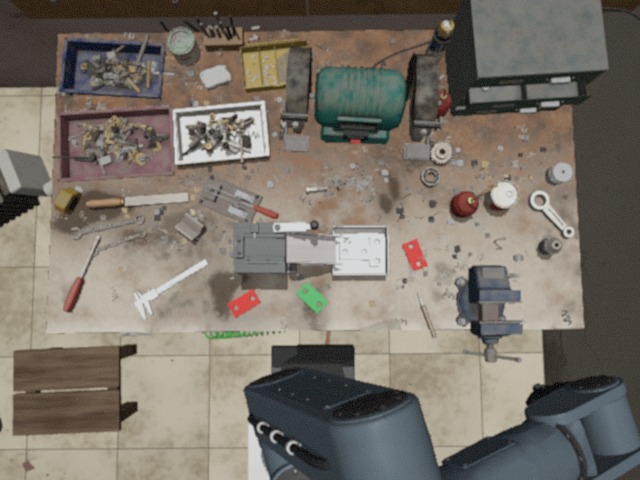

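The link lies flat on the bin floor: its top is about 14 mm up, at x≈195–275 mm. The nest is empty, the keeper is open and the bystanders haven't moved. Handing in.

```bash
python3 -c "
from bench import manip
manip.sign_off();print(manip.current_time())"
```

```text
the job is handed in; nothing more can be done
the job is handed in; nothing more can be done
```

The job is done and handed in at about 42 s of the 64 s allowed; sign-off reports no verdict.

- **Keeper:** I gripped the knob and swung it to about 1.6 rad, where it stayed clear of the nest.
- **Drawing the link:** I pressed on its face between the holes and drew it 40 mm forward, past the plunger. My force readings on the face, taken at each step, peaked at about 14 N, against the 25 N limit.
- **Pushing it off:** I went in behind it and pushed it off the ledge without lifting it, and it ran down the chute.

**Last checks:** The link lies flat in the bin at fixture x of about 195–275 mm, its top about 14 mm up, next to the earlier one. The nest is empty, the other things on the bench look unmoved in the top picture, and the arm is back at its start pose touching nothing.

**Limits of the checks:**
- While I pushed from behind, the contact force was too small to measure and the fingers hid the link. I confirmed the drop only from the pictures afterwards.
- During the drag the tool sat about 1 mm to the side of its commanded line, with no visible effect.

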